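# Transfer a row of sample bottles to the bench rack in the same sequence

## Task

Move the four sample bottles from the white carrier into the empty metal rack, one to a compartment, keeping their sequence: they are unlabelled and known only by their place in the row. In both racks the first place is the one next to the blue label holder, so the bottle nearest the carrier's holder must end nearest the metal rack's holder, and so on down the row. Leave all four standing upright, and never let one tip over on the way.

Things in the scene. Friction and masses are not known exactly. Their poses are not given: they have to be found in the camera images.
- tall_bottle: Tall round white plastic bottle with a white screw cap: 36 mm diameter (straight-sided up to 72 mm), cap 26 mm diameter, 100 mm high overall; about 110 g. A good place to grip is the body, 54 mm above the foot. Loose; starts in one compartment of the white carrier. Origin: centre of its foot.
- slim_vial: Slim straight amber glass vial with a white screw cap: 28 mm diameter (straight-sided up to 76 mm), cap 24 mm diameter, 96 mm high overall; about 60 g. Grip the body, 56 mm above the foot. Loose; starts in one compartment of the white carrier. Origin: centre of its foot.
- round_bottle: Amber glass bottle with sloping round shoulders and a narrow black screw cap: body 38 mm diameter up to 44 mm, shoulders ending at 56 mm, cap 24 mm diameter from 62 to 84 mm (the top); about 100 g. Grip the cap, 76 mm above the foot. Loose; starts in one compartment of the white carrier. Origin: centre of its foot.
- wide_jar: Low wide amber glass jar with a flush white screw cap, 38 mm diameter all the way up, 62 mm high overall; about 100 g. Grip it 50 mm above the foot. Loose; starts in one compartment of the white carrier. Origin: centre of its foot.
- pad_tall_bottle: Fixed dark grey rubber pad, 50 x 50 x 2 mm, on the floor of the carrier compartment in which the tall bottle starts; it stays there and so records that place. Origin: centre of its underside, 4 mm above the bench, at the compartment's centre.
- pad_slim_vial: Fixed dark grey rubber pad, 50 x 50 x 2 mm, on the floor of the carrier compartment in which the slim vial starts; it stays there and so records that place. Origin: centre of its underside, 4 mm above the bench, at the compartment's centre.
- pad_round_bottle: Fixed dark grey rubber pad, 50 x 50 x 2 mm, on the floor of the carrier compartment in which the round bottle starts; it stays there and so records that place. Origin: centre of its underside, 4 mm above the bench, at the compartment's centre.
- pad_wide_jar: Fixed dark grey rubber pad, 50 x 50 x 2 mm, on the floor of the carrier compartment in which the wide jar starts; it stays there and so records that place. Origin: centre of its underside, 4 mm above the bench, at the compartment's centre.
- carrier_tag: Blue tent-shaped label holder, 50 x 22 x 19 mm, on the end ledge at either end of the fixed white carrier (four 54 x 54 mm compartments in a row, pitch 58 mm, walls 28 mm high; 62 x 284 mm overall); the first place is next to it. Origin: its underside's centre, on the row's centre line, 43, 101, 159 and 217 mm from the centres of compartments 1 to 4. y lies along the row, x across.
- steel_rack: The empty fixed metal rack: four 54 x 54 mm compartments in a row, pitch 58 mm, walls 28 mm high, 62 x 284 mm overall. Origin: centre of its underside on the bench; y along the row, x across. Its own blue label holder (top 47 mm above the bench) is at y = +130 mm. Compartment centres, x = 0: first y = +87 mm, second +29, third -29, fourth -87 mm. Bottles stand on pads 6 mm above the bench.
There are look-alikes about, which are no part of the job. Leave any purple or yellow look-alike of the pad_wide_jar alone.

How it is judged:
At the end, for the whole second after the job is handed in: Each bottle stands in the metal rack's compartment whose number from its label holder is that of the carrier compartment it started in: foot within 20 mm of the centre each way and below 12 mm over the bench, tilt under 0.12 rad, at rest (((horizontal distance between pad_tall_bottle and carrier_tag between 0.023 and 0.063 m and y of tall_bottle in the frame of steel_rack between 0.067 and 0.107 m) or (horizontal distance between pad_tall_bottle and carrier_tag between 0.081 and 0.121 m and y of tall_bottle in the frame of steel_rack between 0.009 and 0.049 m) or (horizontal distance between pad_tall_bottle and carrier_tag between 0.139 and 0.179 m and y of tall_bottle in the frame of steel_rack between -0.049 and -0.009 m) or (horizontal distance between pad_tall_bottle and carrier_tag between 0.197 and 0.237 m and y of tall_bottle in the frame of steel_rack between -0.107 and -0.067 m)) and x of tall_bottle in the frame of steel_rack between -0.02 and 0.02 m and z of tall_bottle in the frame of steel_rack between 0 and 0.012 m and angle between each of tall_bottle, slim_vial, round_bottle, wide_jar's own z axis and vertical below 0.12 rad and linear speed of each of tall_bottle, slim_vial, round_bottle, wide_jar below 0.03 m/s and angular speed of each of tall_bottle, slim_vial, round_bottle, wide_jar below 0.4 rad/s and ((horizontal distance between pad_slim_vial and carrier_tag between 0.023 and 0.063 m and y of slim_vial in the frame of steel_rack between 0.067 and 0.107 m) or (horizontal distance between pad_slim_vial and carrier_tag between 0.081 and 0.121 m and y of slim_vial in the frame of steel_rack between 0.009 and 0.049 m) or (horizontal distance between pad_slim_vial and carrier_tag between 0.139 and 0.179 m and y of slim_vial in the frame of steel_rack between -0.049 and -0.009 m) or (horizontal distance between pad_slim_vial and carrier_tag between 0.197 and 0.237 m and y of slim_vial in the frame of steel_rack between -0.107 and -0.067 m)) and x of slim_vial in the frame of steel_rack between -0.02 and 0.02 m and z of slim_vial in the frame of steel_rack between 0 and 0.012 m and ((horizontal distance between pad_round_bottle and carrier_tag between 0.023 and 0.063 m and y of round_bottle in the frame of steel_rack between 0.067 and 0.107 m) or (horizontal distance between pad_round_bottle and carrier_tag between 0.081 and 0.121 m and y of round_bottle in the frame of steel_rack between 0.009 and 0.049 m) or (horizontal distance between pad_round_bottle and carrier_tag between 0.139 and 0.179 m and y of round_bottle in the frame of steel_rack between -0.049 and -0.009 m) or (horizontal distance between pad_round_bottle and carrier_tag between 0.197 and 0.237 m and y of round_bottle in the frame of steel_rack between -0.107 and -0.067 m)) and x of round_bottle in the frame of steel_rack between -0.02 and 0.02 m and z of round_bottle in the frame of steel_rack between 0 and 0.012 m and ((horizontal distance between pad_wide_jar and carrier_tag between 0.023 and 0.063 m and y of wide_jar in the frame of steel_rack between 0.067 and 0.107 m) or (horizontal distance between pad_wide_jar and carrier_tag between 0.081 and 0.121 m and y of wide_jar in the frame of steel_rack between 0.009 and 0.049 m) or (horizontal distance between pad_wide_jar and carrier_tag between 0.139 and 0.179 m and y of wide_jar in the frame of steel_rack between -0.049 and -0.009 m) or (horizontal distance between pad_wide_jar and carrier_tag between 0.197 and 0.237 m and y of wide_jar in the frame of steel_rack between -0.107 and -0.067 m)) and x of wide_jar in the frame of steel_rack between -0.02 and 0.02 m and z of wide_jar in the frame of steel_rack between 0 and 0.012 m); the robot touches nothing.
It fails at once if the tall bottle is tipped over (more than 0.7 rad from upright) (angle between tall_bottle's own z axis and vertical above 0.7 rad).
It fails at once if the slim vial is tipped over (more than 0.7 rad from upright) (angle between slim_vial's own z axis and vertical above 0.7 rad).
It fails at once if the round bottle is tipped over (more than 0.7 rad from upright) (angle between round_bottle's own z axis and vertical above 0.7 rad).
It fails at once if the wide jar is tipped over (more than 0.7 rad from upright) (angle between wide_jar's own z axis and vertical above 0.7 rad).
It also fails if it takes over 104 s, if anything falls off the work surface, if the arm or the gripper's body presses on something with over 40 N, if the wrist force passes 120 N, or if a joint passes its speed limit or range.

## Robot

A 6-joint arm with a two-finger parallel gripper is mounted at the origin on the work surface. World frame = base frame: x ahead of the robot, y to its left, z up, the work surface at z = 0. Lengths are in m, angles in rad, forces in N, time in s.
With the tool pointing down it reaches from about 0.25 to 0.8 m from the base axis. Payload 3.9 kg.
Tool frame: the origin (TCP) lies midway between the tips of the shut fingers; the grasp point (between the pads) lies 19 mm behind it (pinch_z is the distance from the TCP to the grasp point, in m); z points along the fingers, y is the line along which they close (so a half turn about z gives the same grasp; the last joint's range is limited). The gripper opens to 85 mm and grips with 20 to 120 N. Pads are 22 mm wide; open, the fingers measure 114 mm over their backs; the gripper's body (76 mm by 85 mm) begins 54 mm behind the grasp point. The pads swing forward as they close: fully open they stand 13 mm farther back than shut.
Start: joints at [1.268, 0.26, -0.138, 1.173, 0, 1.571], TCP at [0.157, 0.501, 0.231] pointing down, gripper open.
Joint ranges: [-2.78, 2.78], [-0.83, 1.72], [-1.28, 1.37], [-1.9, 2.12], [-1.57, 1.48], [-3.14, 3.14]. Speed limits (rad/s): [2.57, 2.57, 3.14, 3.14, 3.14, 3.14].

## Interface

Orientations are given as [roll, pitch, yaw] about the fixed x, y, z axes, in that order (R = Rz(yaw) Ry(pitch) Rx(roll)).
In Python, from station import * gives the robot as it stands.
- The arm moves only by the shell command python3 -m jog 'ROWS' [FORCE]. ROWS is JSON, a list that holds one entry, the list of rows, each a list of 7 numbers: the shift along the tool's x, y, z in units of 40 mm (1.0 is 40 mm), then the turn, a rotation vector about the tool's x, y, z in units of 10 degrees (1.0 is 10 degrees), then the opening, from 0 (shut) to 1 (fully open). In form: [[[x, y, z, ax, ay, az, gripper], ...]]. A call has 1 to 12 rows; each row shifts and turns the commanded pose from where the row before left it, along the tool's axes as they then stand; what a row does not reach is not made up. A row lasts 1/8 s, in which the tool goes at most 62.5 mm and 10.7 degrees, less where a joint would pass 70% of its speed; a pose out of reach is approached as far as the arm can. A call is refused whole if a number of a shift passes 1 or a number of a turn 1, either way. A call with a gripper value outside its range is refused whole. The fingers move at their own pace and stop on an object; FORCE is the grip in N (left out, the last holds). Time passes only in rows, so rows that do not move let the fingers close. It gives the time, the measured TCP pose, the force, the opening and the grip force at its end, in the units of the state.
- get_obs(): the state, without advancing time (a new reading comes with each control period).
- snapshot(name): name is "scene" or "top" or "wrist"; returns a dict with "image" (400x640x3 uint8, blue, green, red), "fx", "fy", "cx", "cy" (pixels), "rvec" (rotation vector, rad) and "tvec" (3), from world to camera coordinates, as OpenCV has them. Camera axes: x right, y down, z forward; pixel columns grow to the right and rows downward; lengths in m; the calibration is good to about 2 mm. A picture is of the moment at which its call begins. There is no depth.
- finish_job(): hands the job in; it is judged then, once.
Trained networks look in a picture, given as the dict that the camera call returned (one of the last four; its "shot" number tells which), for a name from the list of things; names that differ only in an ending like _2 or _b are one class to them, and where a whole thing is asked for, a point or a joint stands for the part that bears it (a point fixed in the world has none). Each returns a list of dicts, best first, with "score" (0 to 1); they miss things now and then, are a little off and sometimes report something else, mostly with a low value. They report only what shows in the picture. A call takes as long as a camera call. They do not tell look-alikes from the thing itself.
- find_in(picture, name): "position" ([column, row] in pixels, amid what is visible of it).
- place_of(picture, name): "position" ([column, row] in pixels: a listed point, or the origin of a listed thing).
The state is a dict: "time": time; "joint_positions": joint angles; "qvel": joint speeds; "effort": joint torques, N m; "tool_pos": TCP position; "tool_rot": TCP orientation; "ft_force": force on the tool from outside, world axes, zero at the start; "wrist_torque": the same for the moment, N m; "opening": finger opening in m; "grasp_force": force on a finger pad.
Only numpy, scipy, OpenCV 4.12 (cv2) and the standard library are available. Lean on these libraries where they do the work, as an engineer would, in place of code of your own. Each camera call takes 0.05 s, during which the arm holds its last target. There are 200 camera calls.

## Working session

There is one attempt and no reset: what is moved stays moved. The work goes in short steps, Python scripts to look and compute and a shell command to move; the robot and the scene stay as the last step left them, time stands still between calls to the robot, and variables do not carry over. Pictures are saved under pics/ and viewed, at most 14 in all, crops included, and the job is handed in when it is done.

```bash
ls; mkdir -p pics
cat > h.py <<'E'
from station import *
import numpy as np, cv2
def cam(p):
    R=cv2.Rodrigues(np.array(p["rvec"],float))[0]; return R,np.array(p["tvec"],float).ravel()
def ray(p,uv):
    R,t=cam(p); d=R.T@np.array([(uv[0]-p["cx"])/p["fx"],(uv[1]-p["cy"])/p["fy"],1.]); return -R.T@t,d
def onz(p,uv,z):
    o,d=ray(p,uv); return o+d*(z-o[2])/d[2]
def proj(p,X):
    R,t=cam(p); c=R@np.array(X,float)+t; return np.array([p["fx"]*c[0]/c[2]+p["cx"],p["fy"]*c[1]/c[2]+p["cy"]])
def tri(obs):
    A=np.zeros((3,3));b=np.zeros(3)
    for p,uv in obs:
        o,d=ray(p,uv); d=d/np.linalg.norm(d); M=np.eye(3)-np.outer(d,d); A+=M;b+=M@o
    return np.linalg.solve(A,b)
E
python3 - <<'E'
from h import *
np.set_printoptions(precision=3,suppress=True)
P={n:snapshot(n) for n in("scene","top","wrist")}
for n,p in P.items(): cv2.imwrite(f"pics/{n}0.png",p["image"])
o=get_obs(); print(o["time"],o["tool_pos"],o["tool_rot"],o["opening"])
for nm in "tall_bottle slim_vial round_bottle wide_jar pad_tall_bottle carrier_tag steel_rack".split():
    for n in P:
        print(nm,n,[(np.round(q["position"]).tolist(),round(q["score"],2)) for q in place_of(P[n],nm)][:5])
E
```

```text
pics
0.15 [0.156 0.501 0.231] [-3.14   0.     2.839] 0.08581164720307717
tall_bottle scene [([273.0, 225.0], 0.76), ([253.0, 237.0], 0.45)]
tall_bottle top [([350.0, 218.0], 0.55), ([437.0, 210.0], 0.53)]
tall_bottle wrist []
slim_vial scene [([256.0, 237.0], 0.9), ([397.0, 193.0], 0.48)]
slim_vial top [([371.0, 218.0], 0.5)]
slim_vial wrist []
round_bottle scene [([225.0, 251.0], 0.6)]
round_bottle top [([393.0, 215.0], 0.79)]
round_bottle wrist []
wide_jar scene [([209.0, 267.0], 0.67), ([397.0, 190.0], 0.46)]
wide_jar top [([391.0, 218.0], 0.57)]
wide_jar wrist []
pad_tall_bottle scene []
pad_tall_bottle top [([349.0, 221.0], 0.6)]
pad_tall_bottle wrist []
carrier_tag scene [([186.0, 267.0], 0.55)]
carrier_tag top [([439.0, 209.0], 0.72), ([414.0, 213.0], 0.5)]
carrier_tag wrist []
steel_rack scene [([397.0, 191.0], 0.73), ([251.0, 237.0], 0.25)]
steel_rack top [([209.0, 194.0], 0.85)]
steel_rack wrist []
```

Run:
```python
import cv2
a=cv2.imread("pics/scene0.png"); b=cv2.imread("pics/top0.png")
cv2.imwrite("pics/s1.png",cv2.resize(a[120:320,150:470],None,fx=2.5,fy=2.5,interpolation=cv2.INTER_CUBIC))
cv2.imwrite("pics/t1.png",cv2.resize(b[100:310,150:470],None,fx=2.5,fy=2.5,interpolation=cv2.INTER_CUBIC))
```

```text
(no output)
```

View pics/s1.png

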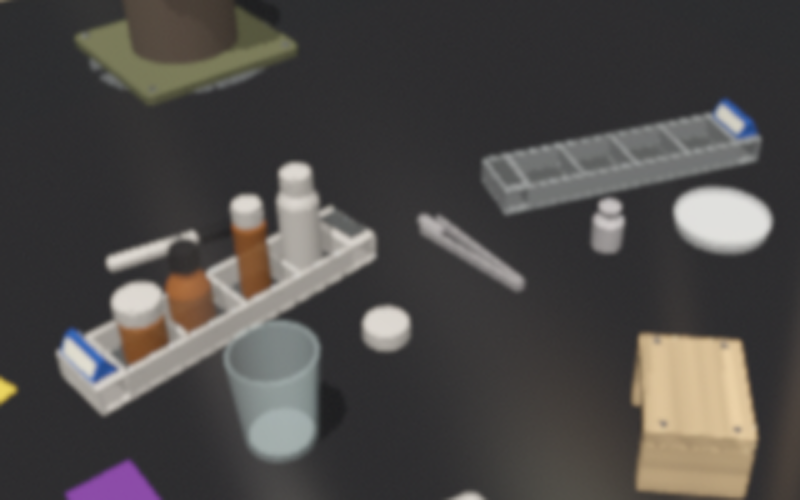

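View pics/t1.png

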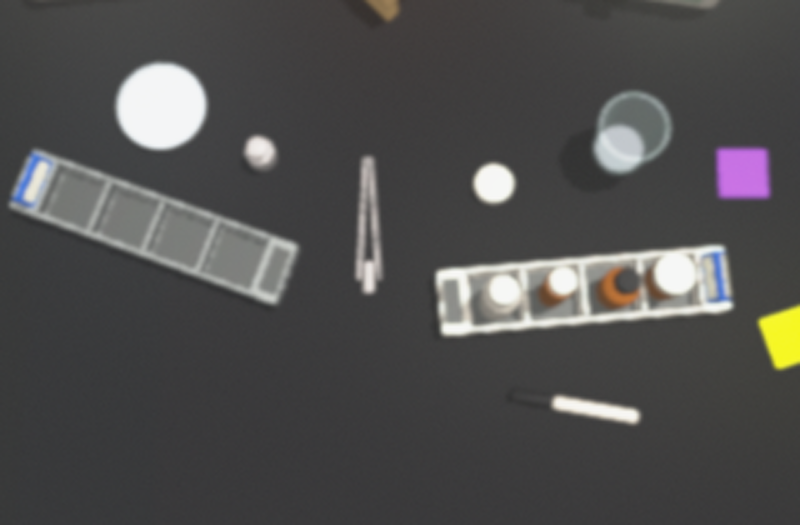

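The scene view shows, from the carrier's blue holder (crop 88,355) onward: wide jar (140,325), round bottle (188,290), slim vial (250,245), tall bottle (298,215). The metal rack's holder is at its far end (735,120). The top view agrees: carrier holder (715,277), metal rack holder (33,182). The small vial-like bottle (608,225), the lid and the purple and yellow squares are distractors.

Run:
```python
from h import *
np.set_printoptions(precision=3,suppress=True)
P={n:snapshot(n) for n in("scene","top","wrist")}
cv2.imwrite("pics/w1.png",P["wrist"]["image"])
p=P["top"]; s=P["scene"]
f=lambda c:(150+c[0]/2.5,100+c[1]/2.5); g=lambda c:(150+c[0]/2.5,120+c[1]/2.5)
for nm,cs in dict(rack=[(38,150),(10,207),(275,304),(298,243)],carr=[(436,272),(442,334),(731,309),(724,247)]).items():
    W=np.array([onz(p,f(c),.028) for c in cs]); m=W.mean(0); print(nm,W[:,:2].tolist(),m)
    d=W[:2].mean(0)-W[2:].mean(0); print("len",np.linalg.norm(d),"dir12->34 ang",np.arctan2(d[1],d[0]))
for nm,a,b in [("jar",(675,273),(137,298)),("round",(628,280),(184,247)),("slim",(563,281),(248,206)),("tall",(504,291),(295,172)),("racktag",(35,180),(735,120)),("carrtag",(715,277),(88,352))]:
    print(nm,tri([(p,f(a)),(s,g(b))]))
print("beaker base",onz(p,f((620,150)),0), "rim", onz(p,f((635,127)),.1),"smallbottle",onz(p,f((260,152)),.04))
w=P["wrist"];R,t=cam(w);print("wrist cam at",-R.T@t,"axis",R[2],"up",R[1],w["fx"])
```

```text
rack [[0.61464311297375, 0.3293528479942456], [0.555888338849233, 0.35315603098612297], [0.4621770749102425, 0.08606417533812936], [0.5232153114293856, 0.06536436330094375]] [0.539 0.208 0.028]
len 0.28121290931653375 dir12->34 ang 1.2353617814246975
carr [[0.4959517062653649, -0.07156705479491594], [0.4348111158918852, -0.0780400510694964], [0.46301100660465344, -0.36118525145362956], [0.5246444106705892, -0.3563622096131427]] [ 0.48  -0.217  0.028]
len 0.28539140423576287 dir12->34 ang 1.6706367967694287
jar [ 0.492 -0.298  0.066]
round [ 0.482 -0.249  0.087]
slim [ 0.479 -0.187  0.098]
tall [ 0.468 -0.132  0.104]
racktag [0.583 0.329 0.036]
carrtag [ 0.493 -0.345  0.036]
beaker base [ 0.63 -0.26  0.  ] rim [ 0.626 -0.256  0.1  ] smallbottle [0.612 0.105 0.04 ]
wrist cam at [0.078 0.525 0.375] axis [ 0.307 -0.097 -0.947] up [ 0.904 -0.282  0.321] 354.7931587063348
```

View pics/w1.png

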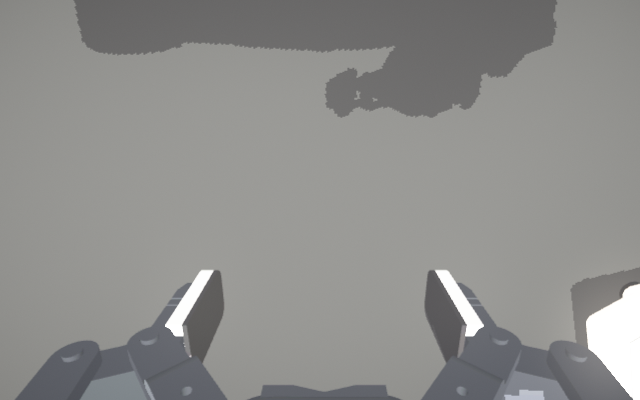

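The wrist view shows only bench between the finger tips (205,280) and (435,280), so next I look at the rack with the wrist camera. I turn to the rack's yaw (+92° about tool z) first.

```bash
cat >> h.py <<'E'
def go(x,y,z,yaw=None):
    """offset to a target: tool-frame shift in units of 40 mm at the present yaw, turn in units of 10 deg"""
    from scipy.spatial.transform import Rotation as Ro
    o=get_obs(); R=Ro.from_euler("xyz",o["tool_rot"]).as_matrix(); d=R.T@(np.array([x,y,z])-o["tool_pos"])/.04
    rv=np.zeros(3)
    if yaw is not None: rv=Ro.from_matrix(R.T@Ro.from_euler("xyz",[np.pi,0,yaw]).as_matrix()).as_rotvec(degrees=True)/10
    R2=Ro.from_euler("xyz",[np.pi,0,yaw if yaw is not None else o["tool_rot"][2]]).as_matrix()
    d2=R2.T@(np.array([x,y,z])-o["tool_pos"])/.04
    print("t",round(o["time"],2),"shift now",np.round(d,2),"turn",np.round(rv,2),"shift after turn",np.round(d2,2))
E
python3 -m jog '[[[0,0,0,0,0,1,1],[0,0,0,0,0,1,1],[0,0,0,0,0,1,1],[0,0,0,0,0,1,1],[0,0,0,0,0,1,1],[0,0,0,0,0,1,1],[0,0,0,0,0,1,1],[0,0,0,0,0,1,1],[0,0,0,0,0,1,1],[0,0,0,0,0,0.2,1]]]'
python3 -c "
from h import *
go(.549,.236,.26,1.235)"
```

```text
time: 2.6
tool_pos: [0.1649, 0.4983, 0.2313]
tool_rot: [-3.134, 0.0, 1.246]
ft_force: [-0.6, 0.2, 0.1]
opening: 0.0854
grasp_force: 0.0
t 2.6 shift now [-3.15 11.19 -0.81] turn [-0.05  0.    0.07] shift after turn [-3.03 11.23 -0.72]
```

```bash
python3 -m jog '[[[-0.25,0.94,-0.06,0,0,0,1],[-0.25,0.94,-0.06,0,0,0,1],[-0.25,0.94,-0.06,0,0,0,1],[-0.25,0.94,-0.06,0,0,0,1],[-0.25,0.94,-0.06,0,0,0,1],[-0.25,0.94,-0.06,0,0,0,1],[-0.25,0.94,-0.06,0,0,0,1],[-0.25,0.94,-0.06,0,0,0,1],[-0.25,0.94,-0.06,0,0,0,1],[-0.25,0.94,-0.06,0,0,0,1],[-0.25,0.94,-0.06,0,0,0,1],[-0.25,0.94,-0.06,0,0,0,1]]]'
python3 - <<'E'
from h import *
go(.549,.236,.26,1.235)
w=snapshot("wrist"); cv2.imwrite("pics/w2.png",w["image"])
for n in ("steel_rack","carrier_tag"):
    for q in place_of(w,n)[:3]: print(n,np.round(q["position"]),round(q["score"],2),np.round(onz(w,q["position"],0),3))
E
```

```text
time: 4.1
tool_pos: [0.556, 0.2391, 0.2567]
tool_rot: [-3.134, -0.0, 1.244]
ft_force: [-0.6, 0.2, 0.2]
opening: 0.0853
grasp_force: 0.0
t 4.1 shift now [-0.13 -0.14 -0.08] turn [-0.04 -0.    0.05] shift after turn [-0.13 -0.14 -0.08]
steel_rack [321. 186.] 0.63 [0.54  0.208 0.   ]
```

View pics/w2.png

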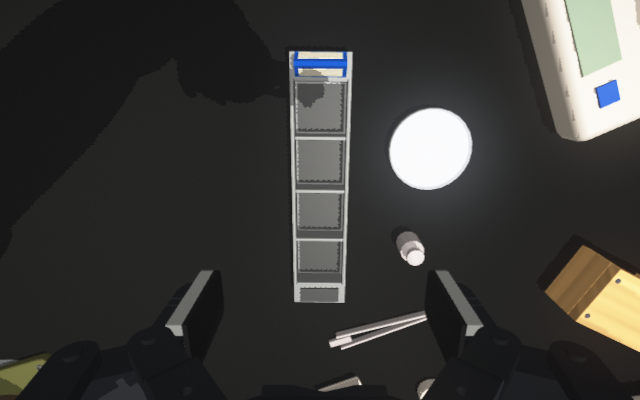

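The metal rack shows clearly: holder ridge at (321,64), dividers at about rows 137.5, 190 and 239 near column 321, and the empty end ledge at (320,294). I take a second place of the wrist camera for height before going to the carrier.

```bash
python3 - <<'E'
from h import *
import pickle
w=snapshot("wrist"); pickle.dump(w,open("wa.pkl","wb"))
g=cv2.cvtColor(w["image"],cv2.COLOR_BGR2GRAY).astype(float)
pr=g[100:300,312:332].mean(1); print("col profile rows",[(100+i,round(pr[i])) for i in range(1,199) if pr[i]>pr[i-1] and pr[i]>=pr[i+1] and pr[i]>100])
for r in (110,165,215,260):
    q=g[r-6:r+6,280:365].mean(0); print(r,[(280+i,int(q[i])) for i in range(85) if q[i]>75])
E
python3 -m jog '[[[-1,0.3,0,0,0,0,1],[-1,0.3,0,0,0,0,1],[0,0,0,0,0,0,1]]]'
python3 - <<'E'
from h import *
import pickle
w=snapshot("wrist"); pickle.dump(w,open("wb.pkl","wb")); cv2.imwrite("pics/w3.png",w["image"])
g=cv2.cvtColor(w["image"],cv2.COLOR_BGR2GRAY).astype(float)
q=place_of(w,"steel_rack"); print([(x["position"],x["score"],onz(w,x["position"],0)) for x in q])
go(.48,-.19,.26,1.67)
E
```

```text
col profile rows [(107, 122), (111, 122), (116, 122), (119, 123), (121, 123), (132, 130), (138, 207), (143, 123), (147, 123), (156, 122), (158, 122), (160, 122), (164, 122), (170, 121), (174, 121), (183, 124), (191, 207), (200, 118), (207, 117), (209, 117), (213, 117), (220, 115), (224, 114), (230, 110), (239, 200), (251, 109), (272, 100), (284, 192), (286, 190), (290, 102), (297, 101)]
110 [(289, 79), (290, 158), (291, 188), (292, 189), (293, 129), (294, 78), (295, 163), (296, 168), (297, 130), (298, 115), (299, 116), (300, 116), (301, 116), (302, 112), (303, 106), (304, 103), (305, 103), (306, 106), (307, 105), (308, 101), (309, 103), (310, 104), (311, 112), (312, 118), (313, 119), (314, 120), (315, 120), (316, 120), (317, 121), (318, 121), (319, 121), (320, 121), (321, 122), (322, 122), (323, 122), (324, 122), (325, 122), (326, 123), (327, 123), (328, 123), (329, 124), (330, 124), (331, 124), (332, 124), (333, 124), (334, 125), (335, 125), (336, 125), (337, 125), (338, 125), (339, 123), (340, 107), (341, 83), (343, 100), (344, 128), (345, 103), (346, 97), (347, 173), (348, 204), (
[... 1663 characters left out ...]
(318, 107), (319, 107), (320, 107), (321, 107), (322, 107), (323, 108), (324, 108), (325, 108), (326, 108), (327, 108), (328, 108), (329, 108), (330, 108), (331, 109), (332, 109), (333, 109), (334, 110), (335, 110), (336, 103), (337, 86), (340, 108), (341, 101), (342, 98), (343, 166), (344, 196), (345, 158), (346, 81)]
time: 4.68
tool_pos: [0.5506, 0.1554, 0.2568]
tool_rot: [-3.133, 0.001, 1.243]
ft_force: [-0.6, 0.8, -0.3]
opening: 0.0855
grasp_force: 0.0
[([297.4, 111.8], 0.8, array([0.5373653 , 0.21231382, 0.        ])), ([334.8, 366.6], 0.46, array([ 0.46653879, -0.13454912,  0.        ]))]
t 4.78 shift now [-8.8   1.08 -0.1 ] turn [-0.04 -0.01 -2.43] shift after turn [-8.47 -2.63 -0.08]
```

View pics/w3.png

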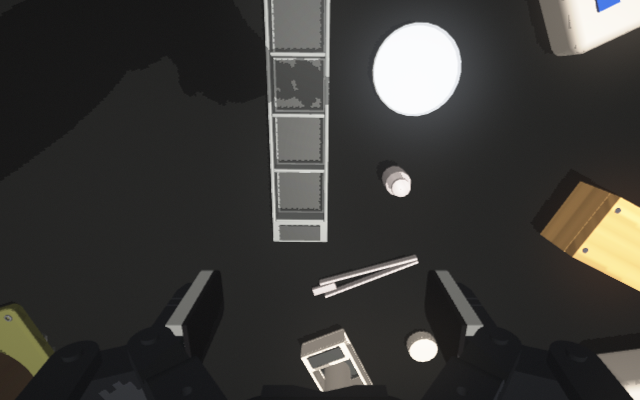

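The second view shows dividers at about rows 54, 115 and 170 near column 299. The carrier's empty end is just visible at (335,355). On to the carrier.

```bash
python3 - <<'E'
from h import *
import pickle
np.set_printoptions(precision=4,suppress=True)
from scipy.optimize import least_squares
a=pickle.load(open("wa.pkl","rb"));b=pickle.load(open("wb.pkl","rb"))
g=cv2.cvtColor(b["image"],cv2.COLOR_BGR2GRAY).astype(float); B=[]
for r0,c0 in((54,299),(115,299),(170,299)):
    pr=g[r0-5:r0+6,c0-12:c0+12].mean(1)-130; pr[pr<0]=0; r=r0-5+(pr*np.arange(11)).sum()/pr.sum()
    q=g[int(r)-14:int(r)-8,c0-38:c0+38].mean(0); k=np.where(q>140)[0]; B.append((c0-38+(k[0]+k[-1])/2,r))
A=[(320.2,138),(319.8,191),(319.5,239.3)]; print(B)
T=[tri([(a,x),(b,y)]) for x,y in zip(A,B)]; print(np.array(T))
def res(v,z=.028):
    e=[]
    for x,y,yy in zip(A,B,(.058,0,-.058)):
        X=(v[0]-yy*np.sin(v[2]),v[1]+yy*np.cos(v[2]),v[3]); e+=list(proj(a,X)-x)+list(proj(b,X)-y)
    return np.array(e)
s=least_squares(res,[.539,.208,-.335,.028]); print("rack x y yaw ztop",s.x,"res",s.fun)
E
python3 -m jog '[[[0,0,0,0,0,-1,1],[0,0,0,0,0,-1,1],[0,0,0,0,0,-0.45,1],[-0.94,-0.29,0,0,0,0,1],[-0.94,-0.29,0,0,0,0,1],[-0.94,-0.29,0,0,0,0,1],[-0.94,-0.29,0,0,0,0,1],[-0.94,-0.29,0,0,0,0,1],[-0.94,-0.29,0,0,0,0,1],[-0.94,-0.29,0,0,0,0,1],[-0.94,-0.29,0,0,0,0,1],[-0.94,-0.29,0,0,0,0,1]]]'
python3 - <<'E'
from h import *
import pickle
w=snapshot("wrist"); pickle.dump(w,open("wc.pkl","wb")); cv2.imwrite("pics/w4.png",w["image"])
for n in "tall_bottle slim_vial round_bottle wide_jar carrier_tag".split():
    print(n,[(np.round(x["position"],1),round(x["score"],2),np.round(onz(w,x["position"],.034 if "tag" in n else .006),3)) for x in place_of(w,n)[:2]])
E
```

```text
[(np.float64(296.5), np.float64(54.8116169544741)), (np.float64(297.5), np.float64(115.2472607742878)), (np.float64(298.5), np.float64(170.64088184103656))]
[[0.5587 0.2647 0.0278]
 [0.5398 0.2105 0.0295]
 [0.5205 0.1554 0.0282]]
rack x y yaw ztop [ 0.5395  0.2101 -0.3366  0.0278] res [-0.75    0.0921  0.6742 -0.3585 -0.5168  0.1357  0.5373  0.2245 -0.3683
  0.0376  0.3161 -0.0993]
time: 6.28
tool_pos: [0.4833, -0.19, 0.2563]
tool_rot: [-3.135, -0.003, 1.676]
ft_force: [0.8, -0.1, -0.6]
opening: 0.0853
grasp_force: 0.0
tall_bottle [(array([320.2, 103.7]), 0.72, array([ 0.472, -0.131,  0.006]))]
slim_vial [(array([323.2, 157.8]), 0.75, array([ 0.481, -0.19 ,  0.006]))]
round_bottle [(array([314. , 205.7]), 0.57, array([ 0.476, -0.248,  0.006]))]
wide_jar []
carrier_tag [(array([323.4, 291. ]), 0.7, array([ 0.497, -0.344,  0.034]))]
```

View pics/w4.png

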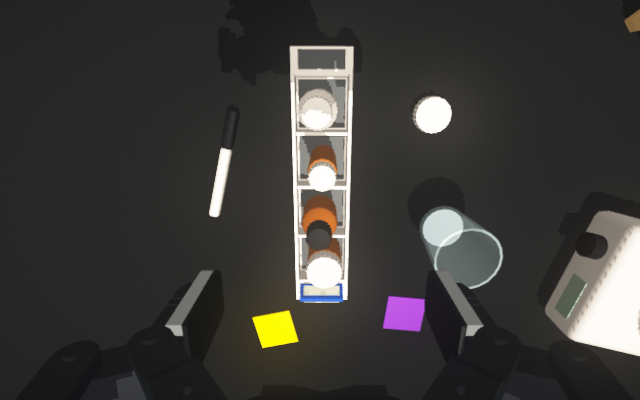

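Wrist view of the carrier, from the holder (321,293) up the image: wide jar (cap 323,268), round bottle (black cap 319,234), slim vial (cap 321,177), tall bottle (cap 319,107). The purple (405,313) and yellow (275,329) squares are look-alikes outside the carrier; the true pads lie under the bottles. The lid (432,114), glass (460,245) and pen (225,160) are clutter. This confirms the order jar, round, slim, tall. I take a second view from above the tall bottle.

```bash
python3 -m jog '[[[0.75,0.1,0.4,0,0,0,1],[0.75,0.1,0.4,0,0,0,1],[0,0,0.2,0,0,0,1]]]'
python3 - <<'E'
from h import *
import pickle
w=snapshot("wrist"); pickle.dump(w,open("wd.pkl","wb")); cv2.imwrite("pics/w5.png",w["image"])
for n in "tall_bottle slim_vial round_bottle wide_jar carrier_tag".split():
    print(n,[(np.round(x["position"],1),round(x["score"],2),np.round(onz(w,x["position"],.034 if "tag" in n else .006),3)) for x in place_of(w,n)[:2]])
o=get_obs();print(o["tool_pos"],o["tool_rot"])
c=pickle.load(open("wc.pkl","rb")); g=c["image"]
E
```

```text
time: 6.95
tool_pos: [0.484, -0.1267, 0.2156]
tool_rot: [-3.133, -0.004, 1.679]
ft_force: [-0.0, -0.6, -0.6]
opening: 0.0854
grasp_force: 0.0
tall_bottle [(array([313.8, 172. ]), 0.93, array([ 0.473, -0.133,  0.006]))]
slim_vial [(array([315.2, 219.8]), 0.89, array([ 0.479, -0.186,  0.006]))]
round_bottle []
wide_jar [(array([317.7, 311.7]), 0.72, array([ 0.494, -0.301,  0.006])), (array([314.2, 357.6]), 0.5, array([ 0.496, -0.367,  0.006]))]
carrier_tag [(array([316.6, 358.9]), 0.78, array([ 0.497, -0.343,  0.034]))]
[ 0.48490927 -0.1301147   0.21689458] [-3.13578734e+00 -2.52295094e-03  1.67344252e+00]
```

View pics/w5.png

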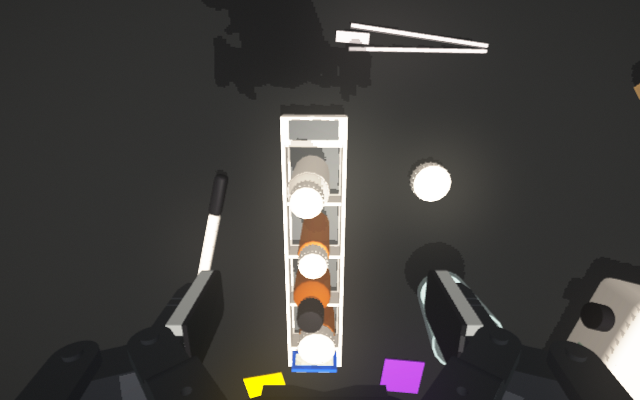

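Second view: cap tops at tall (306,203), slim (313,266), round (310,314), jar (317,351); same order.

Run:
```python
from h import *
import pickle
np.set_printoptions(precision=4,suppress=True)
c=pickle.load(open("wc.pkl","rb"));d=pickle.load(open("wd.pkl","rb"))
for n,u,v,h in (("tall",(319,107.5),(306,203),.106),("slim",(321.5,177.5),(313,266),.102),("round",(319,234.5),(310,314.5),.090),("jar",(323.5,268),(317,350.5),.068)):
    print(n,tri([(c,u),(d,v)]),"c",onz(c,u,h)[:2],"d",onz(d,v,h)[:2])
X=[tri([(c,u),(d,v)]) for u,v in (((321,76.5),(314,143.5)),((321,133),(314,200)),((322,186),(314,254)))]
X=np.array(X); print(X, "row angle",np.arctan2(*(X[0]-X[-1])[[1,0]]))
```

```text
tall [ 0.4712 -0.1276  0.1225] c [ 0.4718 -0.1287] d [ 0.47   -0.1332]
slim [ 0.4802 -0.1866  0.1046] c [ 0.4799 -0.1873] d [ 0.4806 -0.1881]
round [ 0.4834 -0.2507  0.0806] c [ 0.4834 -0.2465] d [ 0.4829 -0.2438]
jar [ 0.4922 -0.2805  0.0924] c [ 0.4926 -0.2941] d [ 0.4946 -0.3019]
[[ 0.4698 -0.1039  0.0089]
 [ 0.4756 -0.1615  0.012 ]
 [ 0.4821 -0.2179  0.0222]] row angle 1.6790087466550456
```

```bash
python3 -c "
from h import *
go(.471,-.131,.041,1.68)"
```

```text
t 7.25 shift now [ 0.   -0.32  4.4 ] turn [-0.03 -0.01 -0.04] shift after turn [ 0.02 -0.35  4.4 ]
```

```bash
python3 -m jog '[[[0,-0.33,0,0,0,0,1],[0,0,0.8,0,0,0,1],[0,0,0.9,0,0,0,1],[0,0,0.9,0,0,0,1],[0,0,0.9,0,0,0,1],[0,0,0.6,0,0,0,1],[0,0,0.3,0,0,0,1],[0,0,0,0,0,0,1]]]' 40
python3 -c "
from h import *
go(.471,-.131,.041,1.68)"
python3 -m jog '[[[0,0,0,0,0,0,0.3],[0,0,0,0,0,0,0],[0,0,0,0,0,0,0],[0,0,0,0,0,0,0],[0,0,0,0,0,0,0],[0,0,0,0,0,0,0]]]' 40
```

```text
time: 8.25
tool_pos: [0.4692, -0.1308, 0.0402]
tool_rot: [-3.134, -0.003, 1.673]
ft_force: [-0.7, 0.0, -0.1]
opening: 0.0853
grasp_force: 0.0
t 8.25 shift now [-0.01  0.04 -0.02] turn [-0.05 -0.02 -0.04] shift after turn [-0.01  0.04 -0.02]
time: 9.0
tool_pos: [0.4705, -0.1308, 0.0412]
tool_rot: [-3.136, -0.002, 1.674]
ft_force: [-1.1, 0.2, 6.2]
opening: 0.0353
grasp_force: 39.5
```

```bash
python3 -m jog '[[[0,0,-0.4,0,0,0,0],[0,0,-0.7,0,0,0,0],[0,0,-0.9,0,0,0,0],[0,0,-0.9,0,0,0,0],[0,0,-0.6,0,0,0,0],[0.5,0,0,0,0,0.5,0],[0.5,0,0,0,0,0.8,0],[0.5,0,0,0,0,0.8,0],[0.3,0,0,0,0,0.42,0]]]'
python3 -c "
from h import *
go(.5108,.1279,.041,1.234); print(get_obs()['opening'])"
```

```text
time: 10.12
tool_pos: [0.4738, -0.0586, 0.1803]
tool_rot: [-3.133, 0.0, 1.232]
ft_force: [-0.1, -0.2, -1.3]
opening: 0.0349
grasp_force: 39.9
t 10.12 shift now [ 4.71 -0.65  3.49] turn [-0.05  0.   -0.01] shift after turn [ 4.71 -0.67  3.48]
0.03487206723124199
```

```bash
python3 -m jog '[[[0.4,-0.05,0,0,0,0,0],[0.7,-0.1,0,0,0,0,0],[0.8,-0.13,0,0,0,0,0],[0.8,-0.13,0,0,0,0,0],[0.8,-0.13,0,0,0,0,0],[0.7,-0.07,0,0,0,0,0],[0.4,-0.04,0,0,0,0,0],[0.1,0,0,0,0,0,0],[0,0,0,0,0,0,0]]]'
python3 - <<'E'
from h import *
go(.5108,.1279,.041,1.234)
w=snapshot("wrist"); t=snapshot("top")
im=np.hstack([w["image"][150:400,180:460],cv2.resize(t["image"][130:255,140:280],None,fx=2,fy=2,interpolation=cv2.INTER_CUBIC)]); cv2.imwrite("pics/p1.png",im)
E
```

```text
time: 11.25
tool_pos: [0.5115, 0.126, 0.1806]
tool_rot: [-3.134, 0.001, 1.234]
ft_force: [-0.6, -0.4, -1.1]
opening: 0.0354
grasp_force: 39.9
t 11.25 shift now [ 0.04 -0.01  3.49] turn [-0.05  0.01  0.  ] shift after turn [ 0.04 -0.03  3.49]
```

View pics/p1.png

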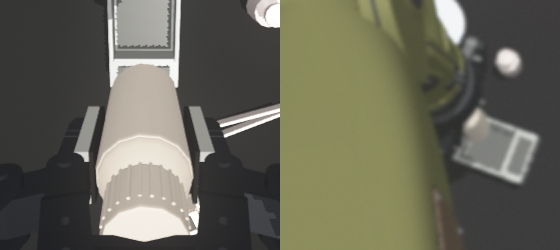

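The bottle hangs upright and centred over the rack's row (foot near crop column 144, rack walls 110 to 178). Lowering and releasing.

```bash
python3 -m jog '[[[0.04,0,0.5,0,0,0,0],[0,0,0.8,0,0,0,0],[0,0,0.8,0,0,0,0],[0,0,0.6,0,0,0,0],[0,0,0.4,0,0,0,0],[0,0,0.25,0,0,0,0],[0,0,0.1,0,0,0,0],[0,0,0,0,0,0,0]]]'
```

```text
time: 12.35
tool_pos: [0.5115, 0.1281, 0.043]
tool_rot: [-3.134, -0.0, 1.234]
ft_force: [-0.3, -0.8, -0.8]
opening: 0.0348
grasp_force: 40.0
```

```bash
python3 -m jog '[[[0,0,0.04,0,0,0,0],[0,0,0,0,0,0,0.5],[0,0,0,0,0,0,0.7],[0,0,0,0,0,0,1],[0,0,0,0,0,0,1],[0,0,0,0,0,0,1],[0,0,-0.3,0,0,0,1],[0,0,-0.8,0,0,0,1],[0,0,-1,0,0,0,1],[0,0,-1,0,0,0,1],[0,0,-0.8,0,0,0,1]]]'
python3 - <<'E'
from h import *
w=snapshot("wrist"); cv2.imwrite("pics/p2.png",w["image"][100:400,160:480])
print([(x["position"],x["score"],onz(w,x["position"],.006)) for x in place_of(w,"tall_bottle")[:2]])
go(.480,-.188,.043,1.68)
E
```

```text
time: 13.72
tool_pos: [0.5129, 0.128, 0.1998]
tool_rot: [-3.136, -0.001, 1.234]
ft_force: [0.4, -0.9, 0.2]
opening: 0.0853
grasp_force: 0.0
[([324.8, 174.4], 0.9, array([0.51144252, 0.12364278, 0.006     ]))]
t 13.82 shift now [-7.78  1.79  3.94] turn [ 0.   -0.03 -2.55] shift after turn [-7.77 -1.74  3.97]
```

View pics/p2.png

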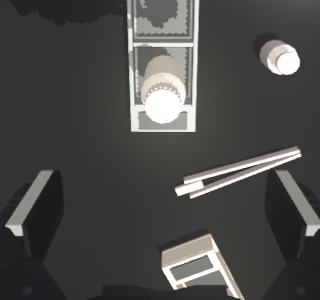

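Tall bottle stands upright in the fourth compartment (cap at crop 163,104). Now the slim vial.

```bash
python3 -m jog '[[[0,0,0,0,0,-1,1],[0,0,0,0,0,-1,1],[0,0,0,0,0,-0.55,1],[-0.9,-0.2,0,0,0,0,1],[-0.9,-0.2,0,0,0,0,1],[-0.9,-0.2,0,0,0,0,1],[-0.9,-0.2,0,0,0,0,1],[-0.9,-0.2,0,0,0,0,1],[-0.9,-0.2,0,0,0,0,1],[-0.9,-0.2,0,0,0,0,1],[-0.9,-0.2,0,0,0,0,1],[-0.57,-0.14,0,0,0,0,1]]]'
python3 -m jog '[[[0,0,0,0,0,0,1]]]'
python3 - <<'E'
from h import *
go(.480,-.188,.043,1.68)
w=snapshot("wrist");cv2.imwrite("pics/p3.png",w["image"])
for n,h in(("slim_vial",.006),("round_bottle",.006),("wide_jar",.006)):
    print(n,[(x["position"],round(x["score"],2),np.round(onz(w,x["position"],h),3)) for x in place_of(w,n)[:2]])
print(proj(w,(.48,-.188,.102)),proj(w,(.483,-.246,.09)),proj(w,(.4935,-.299,.068)))
E
```

```text
time: 15.32
tool_pos: [0.4761, -0.19, 0.1964]
tool_rot: [-3.134, -0.003, 1.678]
ft_force: [0.7, -0.9, 0.0]
opening: 0.0854
grasp_force: 0.0
time: 15.45
tool_pos: [0.4762, -0.1897, 0.1963]
tool_rot: [-3.134, -0.003, 1.676]
ft_force: [-0.3, -0.4, -1.0]
opening: 0.0856
grasp_force: 0.0
t 15.45 shift now [0.02 0.13 3.83] turn [-0.04 -0.02 -0.02] shift after turn [0.03 0.1  3.83]
slim_vial [([328.9, 171.2], 0.83, array([ 0.48 , -0.189,  0.006]))]
round_bottle [([324.5, 225.0], 0.92, array([ 0.481, -0.246,  0.006])), ([330.7, 105.0], 0.34, array([ 0.474, -0.128,  0.006]))]
wide_jar [([329.1, 271.1], 0.75, array([ 0.492, -0.298,  0.006]))]
[330.63214854 201.43511814] [326.08774887 265.89123771] [331.3940165  307.10809936]
```

View pics/p3.png

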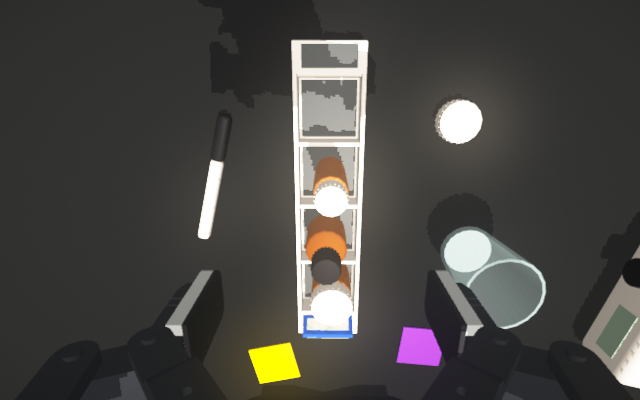

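The three remaining caps lie where predicted: slim (331,201), round (326,266), jar (331,307). Grasping the slim vial.

```bash
python3 -m jog '[[[0,0.1,0.6,0,0,0,1],[0,0,0.9,0,0,0,1],[0,0,0.9,0,0,0,1],[0,0,0.8,0,0,0,1],[0,0,0.5,0,0,0,1],[0,0,0.15,0,0,0,1],[0,0,0,0,0,0,0.3],[0,0,0,0,0,0,0],[0,0,0,0,0,0,0],[0,0,0,0,0,0,0],[0,0,0,0,0,0,0],[0,0,0,0,0,0,0]]]' 30
python3 -m jog '[[[0,0,0,0,0,0,0],[0,0,0,0,0,0,0]]]'
```

```text
time: 17.15
tool_pos: [0.4804, -0.188, 0.0435]
tool_rot: [-3.136, -0.002, 1.679]
ft_force: [0.3, 0.3, 5.5]
opening: 0.0272
grasp_force: 29.4
time: 17.4
tool_pos: [0.4804, -0.1881, 0.0435]
tool_rot: [-3.136, -0.002, 1.679]
ft_force: [0.1, 0.8, 5.8]
opening: 0.0274
grasp_force: 29.4
```

```bash
python3 -m jog '[[[0,0,-0.4,0,0,0,0],[0,0,-0.8,0,0,0,0],[0,0,-0.9,0,0,0,0],[0,0,-0.9,0,0,0,0],[0,0,-0.7,0,0,0,0],[0.7,0,0,0,0,0.5,0],[0.8,0,0,0,0,0.8,0],[0.8,0,0,0,0,0.8,0],[0.8,0,0,0,0,0.45,0],[0.6,0,0,0,0,0,0]]]'
python3 -c "
from h import *
go(.5299,.1826,.0435,1.234); print(get_obs()['opening'])"
```

```text
time: 18.65
tool_pos: [0.4967, -0.0418, 0.1906]
tool_rot: [-3.133, 0.0, 1.234]
ft_force: [0.2, -0.9, -1.0]
opening: 0.0275
grasp_force: 29.6
t 18.65 shift now [ 5.57 -1.04  3.69] turn [-0.05  0.    0.  ] shift after turn [ 5.57 -1.07  3.68]
0.027470048848734892
```

```bash
python3 -m jog '[[[0.5,-0.1,0,0,0,0,0],[0.8,-0.15,0,0,0,0,0],[0.9,-0.17,0,0,0,0,0],[0.9,-0.17,0,0,0,0,0],[0.9,-0.17,0,0,0,0,0],[0.8,-0.15,0,0,0,0,0],[0.5,-0.1,0,0,0,0,0],[0.27,-0.04,0,0,0,0,0],[0,0,0,0,0,0,0]]]'
python3 -c "
from h import *
go(.5299,.1826,.0435,1.234); print(get_obs()['opening'])"
```

```text
time: 19.77
tool_pos: [0.5309, 0.1812, 0.1909]
tool_rot: [-3.134, 0.001, 1.235]
ft_force: [-0.4, -0.6, -0.3]
opening: 0.0274
grasp_force: 29.6
t 19.77 shift now [ 0.03 -0.01  3.69] turn [-0.04  0.    0.  ] shift after turn [ 0.02 -0.03  3.69]
0.027432282726594395
```

```bash
python3 -m jog '[[[0.02,0,0.5,0,0,0,0],[0,0,0.8,0,0,0,0],[0,0,0.8,0,0,0,0],[0,0,0.7,0,0,0,0],[0,0,0.5,0,0,0,0],[0,0,0.25,0,0,0,0],[0,0,0.13,0,0,0,0],[0,0,0,0,0,0,0]]]'
```

```text
time: 20.78
tool_pos: [0.5306, 0.1822, 0.0444]
tool_rot: [-3.135, -0.0, 1.234]
ft_force: [0.5, -0.0, -0.8]
opening: 0.0274
grasp_force: 29.7
```

```bash
python3 -c "
from h import *
go(.5299,.1826,.0435,1.234); print(get_obs()['ft_force'])"
```

```text
t 20.77 shift now [ 0.   -0.02  0.02] turn [-0.04 -0.   -0.  ] shift after turn [ 0.   -0.02  0.02]
[ 0.45143474 -0.00247583 -0.81003639]
```

```bash
python3 -m jog '[[[0,0,0.02,0,0,0,0],[0,0,0,0,0,0,0.4],[0,0,0,0,0,0,0.6],[0,0,0,0,0,0,1],[0,0,0,0,0,0,1],[0,0,0,0,0,0,1],[0,0,-0.3,0,0,0,1],[0,0,-0.8,0,0,0,1],[0,0,-1,0,0,0,1],[0,0,-1,0,0,0,1],[0,0,-1,0,0,0,1]]]'
python3 - <<'E'
from h import *
w=snapshot("wrist"); cv2.imwrite("pics/p4.png",w["image"][100:400,160:480])
for n in("tall_bottle","slim_vial"): print(n,[(x["position"],x["score"],onz(w,x["position"],.006)) for x in place_of(w,n)[:2]])
go(.483,-.246,.063,1.68)
E
```

```text
time: 22.15
tool_pos: [0.5312, 0.1819, 0.2094]
tool_rot: [-3.135, -0.001, 1.234]
ft_force: [0.4, -0.2, 0.9]
opening: 0.0855
grasp_force: 0.0
tall_bottle [([330.3, 220.1], 0.9, array([0.51787374, 0.12654218, 0.006     ]))]
slim_vial [([323.7, 168.5], 0.91, array([0.52970372, 0.18130372, 0.006     ]))]
t 22.3 shift now [-10.54   2.37   3.64] turn [-0.01 -0.02 -2.55] shift after turn [-10.51  -2.41   3.69]
```

View pics/p4.png

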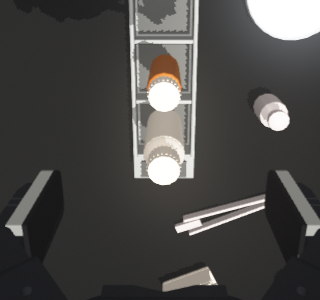

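Slim vial stands in the third compartment (cap at crop 164,96), tall bottle still in the fourth. Now the round bottle.

```bash
python3 -m jog '[[[0,0,0,0,0,-1,1],[0,0,0,0,0,-1,1],[0,0,0,0,0,-0.55,1],[-0.96,-0.22,0,0,0,0,1],[-0.96,-0.22,0,0,0,0,1],[-0.96,-0.22,0,0,0,0,1],[-0.96,-0.22,0,0,0,0,1],[-0.96,-0.22,0,0,0,0,1],[-0.96,-0.22,0,0,0,0,1],[-0.96,-0.22,0,0,0,0,1],[-0.96,-0.22,0,0,0,0,1],[-0.96,-0.22,0,0,0,0,1]]]'
python3 -m jog '[[[-0.96,-0.22,0,0,0,0,1],[-0.9,-0.2,0,0,0,0,1],[0,0,0,0,0,0,1]]]'
python3 - <<'E'
from h import *
w=snapshot("wrist")
for n,h in(("round_bottle",.006),("wide_jar",.006)):
    print(n,[(x["position"],round(x["score"],2),np.round(onz(w,x["position"],h),3)) for x in place_of(w,n)[:2]])
go(.483,-.246,.063,1.68)
E
```

```text
time: 23.8
tool_pos: [0.4888, -0.1711, 0.2056]
tool_rot: [-3.133, -0.004, 1.679]
ft_force: [0.1, -0.5, 0.4]
opening: 0.0854
grasp_force: 0.0
time: 24.18
tool_pos: [0.4802, -0.2477, 0.2053]
tool_rot: [-3.133, -0.004, 1.675]
ft_force: [0.7, -0.0, 0.3]
opening: 0.0855
grasp_force: 0.0
round_bottle [([323.9, 171.6], 0.6, array([ 0.479, -0.251,  0.006]))]
wide_jar [([331.5, 219.6], 0.93, array([ 0.492, -0.301,  0.006])), ([326.1, 168.4], 0.26, array([ 0.481, -0.247,  0.006]))]
t 24.32 shift now [-0.05  0.09  3.57] turn [-0.05 -0.03 -0.  ] shift after turn [-0.03  0.06  3.57]
```

```bash
python3 -m jog '[[[-0.01,0.04,0.6,0,0,0,1],[0,0,0.9,0,0,0,1],[0,0,0.9,0,0,0,1],[0,0,0.7,0,0,0,1],[0,0,0.35,0,0,0,1],[0,0,0.12,0,0,0,1],[0,0,0,0,0,0,0.3],[0,0,0,0,0,0,0],[0,0,0,0,0,0,0],[0,0,0,0,0,0,0],[0,0,0,0,0,0,0],[0,0,0,0,0,0,0]]]' 35
python3 -m jog '[[[0,0,0,0,0,0,0],[0,0,0,0,0,0,0]]]'
```

```text
time: 25.82
tool_pos: [0.4825, -0.2462, 0.0644]
tool_rot: [-3.136, -0.002, 1.679]
ft_force: [0.2, 0.8, 6.0]
opening: 0.0227
grasp_force: 34.5
time: 26.08
tool_pos: [0.4824, -0.2462, 0.0644]
tool_rot: [-3.136, -0.002, 1.679]
ft_force: [0.5, 0.0, 6.2]
opening: 0.0227
grasp_force: 34.5
```

```bash
python3 -m jog '[[[0,0,-0.4,0,0,0,0],[0,0,-0.8,0,0,0,0],[0,0,-0.9,0,0,0,0],[0,0,-0.9,0,0,0,0],[0,0,-0.75,0,0,0,0],[0.7,0,0,0,0,0.5,0],[0.8,0,0,0,0,0.8,0],[0.8,0,0,0,0,0.8,0],[0.9,0,0,0,0,0.45,0],[0.9,0,0,0,0,0,0],[0.9,0,0,0,0,0,0]]]'
python3 -c "
from h import *
go(.5491,.2374,.0644,1.234); print(get_obs()['opening'])"
```

```text
time: 27.45
tool_pos: [0.5156, -0.0507, 0.2132]
tool_rot: [-3.133, 0.001, 1.234]
ft_force: [-0.2, -1.2, -0.6]
opening: 0.0228
grasp_force: 34.6
t 27.45 shift now [ 7.08 -1.56  3.73] turn [-0.05  0.   -0.  ] shift after turn [ 7.08 -1.59  3.72]
0.02282008603630841
```

```bash
python3 -m jog '[[[0.6,-0.1,0,0,0,0,0],[0.9,-0.2,0,0,0,0,0],[0.9,-0.2,0,0,0,0,0],[0.9,-0.2,0,0,0,0,0],[0.9,-0.2,0,0,0,0,0],[0.9,-0.2,0,0,0,0,0],[0.9,-0.2,0,0,0,0,0],[0.6,-0.15,0,0,0,0,0],[0.35,-0.1,0,0,0,0,0],[0.13,-0.03,0,0,0,0,0],[0,0,0,0,0,0,0]]]'
python3 - <<'E'
from h import *
go(.5491,.2374,.0644,1.234); w=snapshot("wrist"); cv2.imwrite("pics/p5.png",w["image"][100:400,160:480])
E
```

```text
time: 28.82
tool_pos: [0.5498, 0.2358, 0.2141]
tool_rot: [-3.134, 0.001, 1.234]
ft_force: [0.2, -0.5, -1.5]
opening: 0.0233
grasp_force: 34.6
t 28.82 shift now [0.04 0.   3.74] turn [-0.05  0.01 -0.  ] shift after turn [ 0.03 -0.03  3.74]
```

View pics/p5.png

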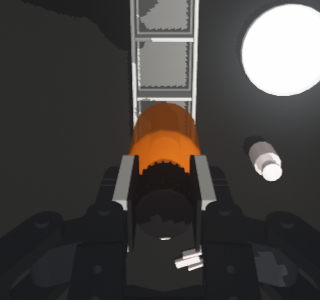

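The round bottle hangs upright, centred on the rack row (body at crop 166,130, walls at 132 to 198). Lowering.

```bash
python3 -m jog '[[[0.03,0,0.5,0,0,0,0],[0,0,0.8,0,0,0,0],[0,0,0.8,0,0,0,0],[0,0,0.7,0,0,0,0],[0,0,0.5,0,0,0,0],[0,0,0.28,0,0,0,0],[0,0,0.14,0,0,0,0],[0,0,0,0,0,0,0]]]'
```

```text
time: 29.88
tool_pos: [0.5495, 0.2377, 0.0658]
tool_rot: [-3.134, -0.0, 1.234]
ft_force: [-0.6, -0.1, -1.9]
opening: 0.0225
grasp_force: 34.6
```

```bash
python3 -m jog '[[[0,0,0.03,0,0,0,0],[0,0,0,0,0,0,0.35],[0,0,0,0,0,0,0.6],[0,0,0,0,0,0,1],[0,0,0,0,0,0,1],[0,0,0,0,0,0,1],[0,0,-0.3,0,0,0,1],[0,0,-0.8,0,0,0,1],[0,0,-1,0,0,0,1],[0,0,-1,0,0,0,1],[0,0,-0.6,0,0,0,1]]]'
python3 - <<'E'
from h import *
w=snapshot("wrist")
for n in("tall_bottle","slim_vial","round_bottle"): print(n,[(x["position"],x["score"],onz(w,x["position"],.006)) for x in place_of(w,n)[:2]])
go(.493,-.299,.037,1.68)
E
```

```text
time: 31.25
tool_pos: [0.5512, 0.2379, 0.2157]
tool_rot: [-3.137, -0.003, 1.234]
ft_force: [0.3, 0.3, -0.2]
opening: 0.0854
grasp_force: 0.0
tall_bottle [([323.3, 269.1], 0.68, array([0.51103721, 0.12698005, 0.006     ]))]
slim_vial [([322.5, 220.0], 0.98, array([0.52986439, 0.18323111, 0.006     ]))]
round_bottle [([319.1, 170.2], 0.95, array([0.54472382, 0.23596561, 0.006     ]))]
t 31.45 shift now [-13.14   3.1    4.36] turn [-0.04 -0.01 -2.55] shift after turn [-13.18  -2.89   4.39]
```

```bash
python3 -m jog '[[[0,0,0,0,0,-1,1],[0,0,0,0,0,-1,1],[0,0,0,0,0,-0.55,1],[-0.96,-0.21,0,0,0,0,1],[-0.96,-0.21,0,0,0,0,1],[-0.96,-0.21,0,0,0,0,1],[-0.96,-0.21,0,0,0,0,1],[-0.96,-0.21,0,0,0,0,1],[-0.96,-0.21,0,0,0,0,1],[-0.96,-0.21,0,0,0,0,1],[-0.96,-0.21,0,0,0,0,1],[-0.96,-0.21,0,0,0,0,1]]]'
python3 -m jog '[[[-0.96,-0.21,0,0,0,0,1],[-0.96,-0.21,0,0,0,0,1],[-0.96,-0.21,0,0,0,0,1],[-0.96,-0.21,0,0,0,0,1],[-0.7,-0.15,0,0,0,0,1],[0,0,0,0,0,0,1]]]'
python3 - <<'E'
from h import *
w=snapshot("wrist")
print([(x["position"],round(x["score"],2),np.round(onz(w,x["position"],.006),3)) for x in place_of(w,"wide_jar")[:2]])
go(.493,-.299,.037,1.68)
E
```

```text
time: 32.95
tool_pos: [0.5111, -0.1152, 0.2101]
tool_rot: [-3.132, -0.004, 1.679]
ft_force: [-0.3, -0.2, -0.5]
opening: 0.0855
grasp_force: 0.0
time: 33.7
tool_pos: [0.4916, -0.3003, 0.2095]
tool_rot: [-3.132, -0.005, 1.676]
ft_force: [-0.2, 0.2, -0.4]
opening: 0.085
grasp_force: 0.0
[([326.9, 167.9], 0.69, array([ 0.493, -0.3  ,  0.006]))]
t 33.8 shift now [-0.04  0.06  4.33] turn [-0.05 -0.03 -0.01] shift after turn [-0.02  0.02  4.33]
```

```bash
python3 -m jog '[[[0,0.02,0.6,0,0,0,1],[0,0,0.9,0,0,0,1],[0,0,0.9,0,0,0,1],[0,0,0.9,0,0,0,1],[0,0,0.7,0,0,0,1],[0,0,0.33,0,0,0,1],[0,0,0,0,0,0,0.5],[0,0,0,0,0,0,0],[0,0,0,0,0,0,0],[0,0,0,0,0,0,0],[0,0,0,0,0,0,0],[0,0,0,0,0,0,0]]]' 40
python3 -m jog '[[[0,0,0,0,0,0,0]]]'
```

```text
time: 35.3
tool_pos: [0.4936, -0.2993, 0.0398]
tool_rot: [-3.138, -0.001, 1.679]
ft_force: [-0.7, 1.3, 5.1]
opening: 0.0369
grasp_force: 40.5
time: 35.42
tool_pos: [0.4936, -0.2993, 0.0398]
tool_rot: [-3.138, -0.001, 1.679]
ft_force: [-0.0, -0.1, 5.2]
opening: 0.0368
grasp_force: 40.5
```

The grip is a bit high on the low jar; I open, go 4 mm lower and regrip.

```bash
python3 -m jog '[[[0,0,0,0,0,0,0.6],[0,0,0,0,0,0,0.6],[0,0,0.1,0,0,0,0.6],[0,0,0,0,0,0,0.4],[0,0,0,0,0,0,0],[0,0,0,0,0,0,0],[0,0,0,0,0,0,0],[0,0,0,0,0,0,0]]]' 40
python3 -m jog '[[[0,0,-0.4,0,0,0,0],[0,0,-0.8,0,0,0,0],[0,0,-0.9,0,0,0,0],[0,0,-0.9,0,0,0,0],[0,0,-0.75,0,0,0,0],[0.7,0,0,0,0,0.5,0],[0.8,0,0,0,0,0.8,0],[0.8,0,0,0,0,0.8,0],[0.9,0,0,0,0,0.45,0],[0.9,0,0,0,0,0,0],[0.9,0,0,0,0,0,0]]]'
python3 -c "
from h import *
go(.5682,.2922,.037,1.234); print(get_obs()['opening'])"
```

```text
time: 36.42
tool_pos: [0.4923, -0.2985, 0.0342]
tool_rot: [-3.135, -0.003, 1.679]
ft_force: [-0.8, -0.1, -0.2]
opening: 0.0367
grasp_force: 40.0
time: 37.8
tool_pos: [0.5269, -0.1035, 0.1858]
tool_rot: [-3.136, -0.0, 1.234]
ft_force: [0.9, 0.5, -0.7]
opening: 0.0368
grasp_force: 40.1
t 37.8 shift now [ 9.68 -2.27  3.74] turn [-0.03 -0.   -0.  ] shift after turn [ 9.68 -2.29  3.72]
0.03679893455907233
```

```bash
python3 -m jog '[[[0.6,-0.14,0,0,0,0,0],[0.9,-0.21,0,0,0,0,0],[0.9,-0.21,0,0,0,0,0],[0.9,-0.21,0,0,0,0,0],[0.9,-0.21,0,0,0,0,0],[0.9,-0.21,0,0,0,0,0],[0.9,-0.21,0,0,0,0,0],[0.9,-0.21,0,0,0,0,0],[0.9,-0.21,0,0,0,0,0],[0.9,-0.21,0,0,0,0,0],[0.6,-0.14,0,0,0,0,0],[0.3,-0.07,0,0,0,0,0]]]'
python3 -m jog '[[[0.08,-0.04,0,0,0,0,0],[0,0,0,0,0,0,0]]]'
python3 - <<'E'
from h import *
go(.5682,.2922,.0342,1.234); w=snapshot("wrist"); cv2.imwrite("pics/p6.png",w["image"][100:400,160:480])
E
```

```text
time: 39.3
tool_pos: [0.5688, 0.2885, 0.1856]
tool_rot: [-3.135, 0.0, 1.235]
ft_force: [-0.0, 0.4, -1.8]
opening: 0.037
grasp_force: 40.1
time: 39.55
tool_pos: [0.5681, 0.2902, 0.1851]
tool_rot: [-3.134, 0.001, 1.233]
ft_force: [-0.8, -1.4, -0.6]
opening: 0.0372
grasp_force: 40.1
t 39.55 shift now [0.05 0.01 3.77] turn [-0.04  0.01 -0.  ] shift after turn [ 0.05 -0.01  3.77]
```

View pics/p6.png

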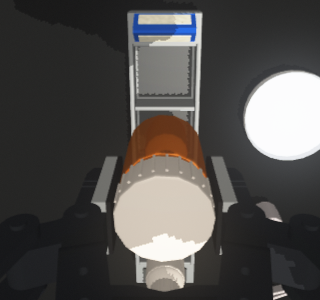

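The jar hangs upright over the row, with the empty first compartment next to the blue holder (crop 165,28) as the target below and ahead. Lowering.

```bash
python3 -m jog '[[[0.04,0,0.5,0,0,0,0],[0,0,0.8,0,0,0,0],[0,0,0.8,0,0,0,0],[0,0,0.7,0,0,0,0],[0,0,0.5,0,0,0,0],[0,0,0.28,0,0,0,0],[0,0,0.12,0,0,0,0],[0,0,0,0,0,0,0]]]'
```

```text
time: 40.6
tool_pos: [0.5681, 0.2928, 0.0375]
tool_rot: [-3.134, -0.0, 1.234]
ft_force: [0.2, 0.7, -0.8]
opening: 0.0372
grasp_force: 40.1
```

```bash
python3 -m jog '[[[0,0,0.06,0,0,0,0],[0,0,0,0,0,0,0],[0,0,0,0,0,0,0.5],[0,0,0,0,0,0,0.7],[0,0,0,0,0,0,1],[0,0,0,0,0,0,1],[0,0,-0.3,0,0,0,1],[0,0,-0.8,0,0,0,1],[0,0,-1,0,0,0,1],[0,0,-1,0,0,0,1],[0,0,-1,0,0,0,1],[0,0,-0.3,0,0,0,1]]]'
python3 -m jog '[[[0,0,0,0,0,0,1],[0,0,0,0,0,0,1],[0,0,0,0,0,0,1]]]'
python3 - <<'E'
from h import *
w=snapshot("wrist"); cv2.imwrite("pics/p7.png",w["image"])
c,s=np.cos(-.3366),np.sin(-.3366)
for n in("tall_bottle","slim_vial","round_bottle","wide_jar"):
    for x in place_of(w,n)[:1]:
        X=onz(w,x["position"],.006)[:2]-[.5395,.2101]; print(n,round(x["score"],2),"rack xy",np.round([c*X[0]+s*X[1],-s*X[0]+c*X[1]],4))
E
```

```text
time: 42.1
tool_pos: [0.5706, 0.2933, 0.2148]
tool_rot: [-3.138, -0.005, 1.234]
ft_force: [-0.3, -0.9, -0.4]
opening: 0.0852
grasp_force: 0.0
time: 42.48
tool_pos: [0.5681, 0.292, 0.2089]
tool_rot: [-3.132, 0.003, 1.234]
ft_force: [-0.7, 0.0, -0.4]
opening: 0.0857
grasp_force: 0.0
slim_vial 0.66 rack xy [ 0.0001 -0.0301]
round_bottle 0.55 rack xy [-0.0007  0.0275]
wide_jar 0.82 rack xy [-0.0004  0.0874]
```

View pics/p7.png

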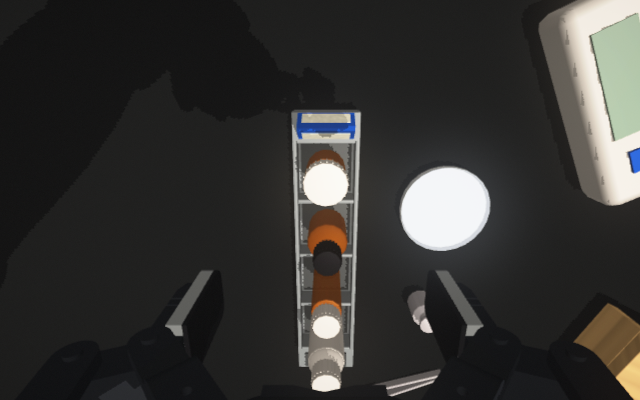

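All four stand upright in the metal rack, in order from the holder (327,124): jar (325,184), round (327,258), slim (326,327), tall (326,382). Each measured within 3 mm of its compartment centre when last seen, and the gripper is clear.

```bash
python3 -c "
from station import *
print(finish_job())"
```

```text
the job is handed in; nothing more can be done
None
```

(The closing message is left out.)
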